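# Lock the 30 mm template guide into the upturned router base

## Task

The router's base stands upside down in its cradle. Of the three template guides on the bench take the one with the widest collar (30 mm), feel its two lugs down into the gaps of the bayonet ring in the base, push it down against the spring, turn it clockwise (seen from above) about a quarter turn to the stop, and let it spring up so that it clicks locked and sits flush with the base. Do not lean on the base or force the guide against it with more than 45 N, leave the other things on the bench where they are, and let go of the guide at the end.

Things in the scene. Friction and masses are not known exactly. Their poses are not given: they have to be found in the camera images.
- router_base: router base held upside down in a plywood cradle screwed to the bench; it cannot move. Aluminium sleeve below, round black sub-base 152 mm across on top, its level face 130 mm above the bench. Side handles along its y axis, 121 mm out each way and up to 98 mm high, sleeve clamp on its +x side. Origin on the bench under the middle of the opening, z up
- mouth (a point): middle of the opening, at the height of the sub-base face, axes as the base's. A steel bayonet ring lies flush here: lips 6 mm thick round a hole 47 mm across, parted by two opposite gaps 22 mm wide reaching 34 mm out. The gaps lie along the base's x axis only roughly: the ring is screwed down through slots and stands up to 26 degrees off either way, unmeasured: find them by feel
- under_lips (a point): on the opening's axis, 6 mm below the face: underside of the lips. Lugs pushed below this can turn, clockwise from above only, 80 degrees from the gaps to a solid stop (do not turn on it with over 0.3 N m). There each lug is under a pocket 2.5 mm deep in the lip; let up, the spring lifts the guide into the pockets and it is locked.
- seat_free (a point): on the opening's axis, 6 mm below the face: top of the free spring seat ring on which the lugs come to rest in the gaps (let go there, the guide stays and can be gripped anew). It yields 6 mm downward: 4 N to start it, about 9.5 N when the lugs (4.5 mm thick) just pass under the lips at 4.5 mm, 11 N at the end, then it is solid
- guide30: the template guide to fit, 0.10 to 0.20 kg; origin at the centre of its underside, z up, x along its two lugs. It stands on the bench collar up, as it goes into the base. Aluminium, one piece, 32 mm tall: hub 44 mm across from 0 to 12 mm height (underside stepped in 2 mm for centring), smooth round collar 30 mm across from 12 to 32 mm, bored through
- guide30_mid (a point): the same guide on its axis, 16 mm up; x along the lugs: two alike, opposite, 20 mm wide, out to 30 mm from the axis, 4 to 8.5 mm above the underside. Grip the collar with fingertips 5 mm or more above the hub, to clear the base. Height of this point over the mouth: 12 mm with lugs on the lips, 6 mm dropped in the gaps, 0 to 1.5 mm pushed down and turned, 4 mm locked (hub flush)
- guide24: a second template guide, same flange, collar 24 mm; to be left alone. Origin: centre of its underside
- guide17: a third template guide, same flange, collar 17 mm; to be left alone. Origin: centre of its underside
- collet_wrench: flat double-ended steel spanner about 190 mm long lying on the bench; to be left alone
- pencil: flat red carpenter's pencil, 170 mm, lying on the bench; to be left alone
- square: combination square, steel blade 300 mm with a grey head, lying on the bench; to be left alone
- glue: yellow glue bottle, 62 mm across, 190 mm tall; to be left alone
- screw_jar: glass screw jar, 72 mm across, 85 mm tall; to be left alone
- stop_block: dark wood block 75 x 45 x 45 mm; to be left alone
Mind the look-alikes: they are no part of the job. What is shaped like the guide30 but green or orange is not meant.

How it is judged:
By the outcome, as a careful person would: the job done as asked, in the order asked, and still so for the second after the job is handed in, with the robot touching nothing.
It also fails if it takes over 72 s, if anything falls off the work surface, if the arm or the gripper's body presses on something with over 40 N, if the wrist force passes 120 N, or if a joint passes its speed limit or range.

## Robot

A 6-joint arm with a two-finger parallel gripper is mounted at the origin on the work surface. World frame = base frame: x ahead of the robot, y to its left, z up, the work surface at z = 0. Lengths are in m, angles in rad, forces in N, time in s.
With the tool pointing down it reaches from about 0.4 to 0.825 m from the base axis. Payload 7 kg.
Tool frame: the origin (TCP) lies on the mounting face of the last link; the fingertips stand 173 mm ahead of it and the grasp point (between the pads) lies 155 mm ahead of it (env.tip_extent is the y of the fingertips in the tool frame, in m); y points along the fingers, z is the direction in which the jaws open and shut, and the axes are right-handed (so a half turn about y gives the same grasp; the last joint's range is limited). The gripper opens to 85 mm and grips with 20 to 120 N. Pads are 22 mm wide; open, the fingers measure 114 mm over their backs; the gripper's body (76 mm by 85 mm) begins 54 mm behind the grasp point. The pads swing forward as they close: fully open they stand 13 mm farther back than shut.
Start: joints at [0.288, 0.359, 0.012, 0, -1.224, -0.288], TCP at [0.675, -0, 0.405] pointing down, gripper open.
Joint ranges: [-3.07, 3.07], [-1.43, 2.12], [-1.02, 1.25], [-3.03, 1.67], [-3.05, -0], [-3.03, 3.03]. Speed limits (rad/s): [2.39, 2.39, 3.01, 3.14, 3.14, 3.14].

## Interface

Orientations are given as a unit quaternion [x, y, z, w].
In Python, from workcell import monitor, optics, env gives the robot as it stands. The module is installed in compiled form; this text tells all that it offers.
- The arm moves only by the tool step_arm, never from a script. Its argument "steps" is a list of rows, each an object of numbers: "gripper": the opening in per cent of the stroke, from 0 (shut) to 100 (fully open); "dx", "dy", "dz": the shift along the tool's x, y, z in cm; "wx", "wy", "wz": the turn, a rotation vector about the tool's x, y, z in degrees. A call has 1 to 5 rows; each row is the pose to reach, as a shift and turn from the pose measured when the call began, along the tool's axes at that moment; what a row does not reach only later rows make up. A row lasts 1/12 s, in which the tool goes at most 41.7 mm and 7.16 degrees, less where a joint would pass 70% of its speed; a pose out of reach is approached as far as the arm can. A call with a gripper value outside its range is refused whole. The fingers move at their own pace and stop on an object; the grip force is fixed at half the most. Time passes only in rows, so rows that repeat a pose let the fingers close. It gives the time, the measured TCP pose, the force and the opening at its end, in the units of the state.
- monitor.get_state(): the state, without advancing time (a new reading comes with each control period).
- optics.grab_frame(name): name is "scene" or "side" or "wrist"; returns the picture (420x560x3 uint8, red, green, blue); there is no depth.
- optics.camera_params(name): a dict with "fx", "fy", "cx", "cy" (pixels), "view" (4x4, takes a point from world to camera coordinates). Camera axes: x right, y up, looking along -z (the intrinsics and any distortion apply to the point x, -y, -z); pixel columns grow to the right and rows downward; lengths in m; the calibration is good to about 2 mm. A picture is of the moment at which its call begins: read the wrist's pose just before it. camera_params takes no time and is no camera call; for the wrist camera it gives the pose at the moment of the call.
- env.job_done(): hands the job in, once; it reports no verdict.
The state is a dict: "time_s": time; "joint_pos": joint angles; "dq": joint speeds; "joint_torque": joint torques, N m; "eef_pos": TCP position; "orientation": TCP orientation; "force": force on the tool from outside, world axes, zero at the start; "moment": the same for the moment, N m; "opening": finger opening in m.
Only numpy, scipy, OpenCV 4.12 (cv2) and the standard library are available. Lean on these libraries where they do the work, as an engineer would, in place of code of your own. Each camera call takes 0.05 s, during which the arm holds its last target.

## Working session

There is one attempt and no reset: what is moved stays moved. The work goes in short steps, Python scripts to look and compute and a tool call to move; the robot and the scene stay as the last step left them, time stands still between calls to the robot, and variables do not carry over. Pictures are saved under pics/ and viewed, and the job is handed in when it is done.

Besides the shell and the picture viewer there is one more tool, called after "Request:" as name(argument=value, ...), one argument or row to a line, values as JSON. step_arm: Moves the arm, as the interface text tells. Its arguments: {"type":"object","properties":{"steps":{"type":"array","items":{"type":"object","properties":{"gripper":{"type":"number"},"dx":{"type":"number"},"dy":{"type":"number"},"dz":{"type":"number"},"wx":{"type":"number"},"wy":{"type":"number"},"wz":{"type":"number"}}}}},"required":["steps"]}

```bash
mkdir -p pics
python3 - <<'E'
from workcell import monitor, optics, env
import cv2
s=monitor.get_state();print(s, env.tip_extent)
for n in ("scene","side","wrist"):
    p=optics.camera_params(n);print(n,p)
    cv2.imwrite(f"pics/{n}0.png",optics.grab_frame(n)[:,:,::-1])
E
```

```text
{'time_s': 0.0, 'joint_pos': array([ 2.88132340e-01,  3.59383806e-01,  1.10608935e-02, -3.40416828e-04,
       -1.22408869e+00, -2.88104716e-01]), 'dq': array([ 0.00074839, -0.00082982,  0.00087716,  0.00025449, -0.00027916,
       -0.00090109]), 'joint_torque': array([ 2.55543900e-04, -5.83324420e+01,  2.93422562e+01,  6.93659976e+00,
       -6.00149287e-03, -1.14765509e-06]), 'eef_pos': array([6.74807737e-01, 1.95703979e-05, 4.03768071e-01]), 'orientation': array([-0.49965002, -0.49952982,  0.50042569,  0.50039379]), 'force': array([-0.45252058, -0.56435393, -0.06053111]), 'moment': array([ 0.02653318, -0.06368382,  0.00176149]), 'opening': 0.08534684169047418} 0.1734
scene {'fx': 520.186329173349, 'fy': 520.186329173349, 'cx': 276.7530749061576, 'cy': 199.7933236529412, 'view': array([[ 0.34298471,  0.93933109,  0.00431183, -0.22921874],
       [-0.57045179,  0.20464189,  0.79542847,  0.22146856],
       [ 0.74628831, -0.27527949,  0.60603214, -1.66891026],
       [ 0.        ,  0.        ,  0.        ,  1.        ]])}
side {'fx': 492.07698181511137, 'fy': 492.07698181511137, 'cx'
[... 157 characters left out ...]
77e-01,  6.21823787e-01,  6.65253483e-01,
        -3.25517918e-01],
       [-3.67475637e-01, -5.54548726e-01,  7.46617283e-01,
        -1.07668979e+00],
       [ 0.00000000e+00,  0.00000000e+00,  0.00000000e+00,
         1.00000000e+00]])}
wrist {'fx': 327.86647162457194, 'fy': 327.86647162457194, 'cx': 282.75185330151845, 'cy': 205.74178163117855, 'view': array([[-9.99999340e-01,  1.54870013e-04,  1.13805470e-03,
         6.73652351e-01],
       [-5.19076599e-04, -9.44840088e-01, -3.27531584e-01,
         4.27292017e-02],
       [ 1.02455488e-03, -3.27531959e-01,  9.44839545e-01,
        -3.80121745e-01],
       [ 0.00000000e+00,  0.00000000e+00,  0.00000000e+00,
         1.00000000e+00]])}
```

View pics/scene0.png

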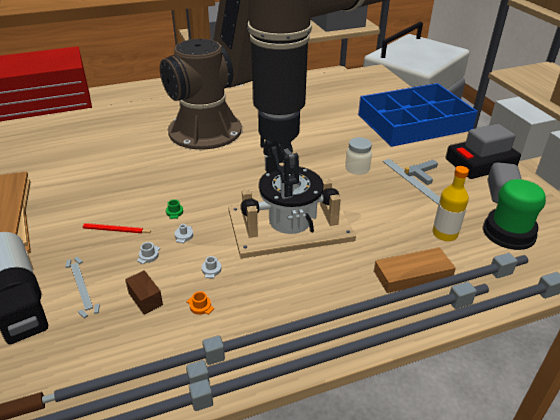

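View pics/side0.png

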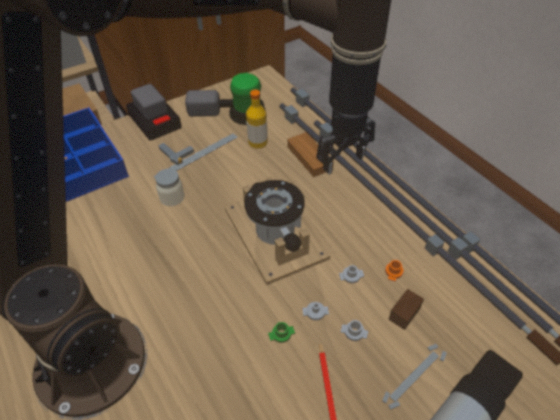

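View pics/wrist0.png

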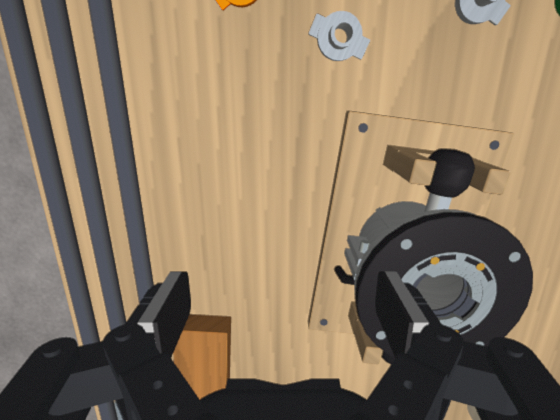

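```bash
cat > h.py <<'E'
import numpy as np, cv2
from workcell import monitor, optics, env
def ray(p,u,v):
    V=np.array(p['view']);R=V[:3,:3];t=V[:3,3]
    d=R.T@np.array([(u-p['cx'])/p['fx'],-(v-p['cy'])/p['fy'],-1.]);return -R.T@t,d
def onz(p,u,v,z):
    c,d=ray(p,u,v);return c+d*(z-c[2])/d[2]
def tri(obs):
    A=np.zeros((3,3));b=np.zeros(3)
    for p,u,v in obs:
        c,d=ray(p,u,v);d/=np.linalg.norm(d);M=np.eye(3)-np.outer(d,d);A+=M;b+=M@c
    return np.linalg.solve(A,b)
def proj(p,P):
    V=np.array(p['view']);q=V[:3,:3]@np.asarray(P)+V[:3,3]
    return p['cx']+p['fx']*q[0]/-q[2], p['cy']-p['fy']*q[1]/-q[2]
E
python3 - <<'E'
import cv2,numpy as np
a=cv2.imread('pics/scene0.png');b=cv2.imread('pics/side0.png')
def cr(im,x,y,w,h,s,o): cv2.imwrite(o,cv2.resize(im[y:y+h,x:x+w],None,fx=s,fy=s,interpolation=cv2.INTER_CUBIC))
cr(a,125,210,110,75,7,'pics/c1.png');cr(b,295,250,120,95,6,'pics/c2.png')
E
```

```text
(no output)
```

View pics/c1.png

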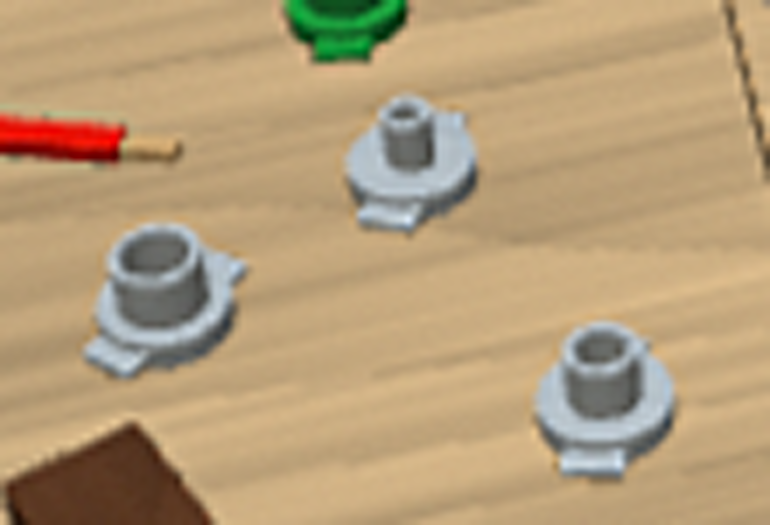

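View pics/c2.png

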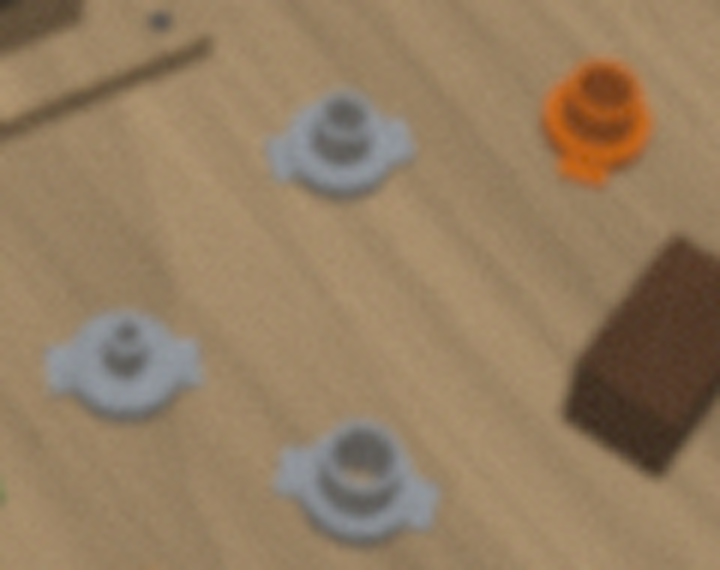

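Run:
```python
from h import *
sc=optics.camera_params('scene');sd=optics.camera_params('side')
print('top',onz(sc,147.4,245.4,.032),onz(sd,355.3,325,.032),tri([(sc,147.4,245.4),(sd,355.3,325)]))
for p,a,b in((sc,(141.4,261),(157.6,248.6)),(sd,(343.8,328.3),(365.3,333.3))):
    A=onz(p,*a,.0085);B=onz(p,*b,.0085);d=B-A;print('lug',A,B,(A+B)/2,np.linalg.norm(d),np.degrees(np.arctan2(d[1],d[0])))
a=cv2.imread('pics/scene0.png');b=cv2.imread('pics/side0.png');w=cv2.imread('pics/wrist0.png')
def cr(im,x,y,w,h,s,o): cv2.imwrite(o,cv2.resize(im[y:y+h,x:x+w],None,fx=s,fy=s,interpolation=cv2.INTER_CUBIC))
cr(a,240,155,110,75,7,'pics/c3.png');cr(b,235,170,80,60,8,'pics/c4.png');cr(w,330,190,220,170,3.5,'pics/c5.png')
```

```text
top [ 0.5217728  -0.26119727  0.032     ] [ 0.52692953 -0.25977814  0.032     ] [ 0.52550822 -0.2611748   0.0352993 ]
lug [ 0.54277628 -0.28141079  0.0085    ] [ 0.51380754 -0.2397399   0.0085    ] [ 0.52829191 -0.26057534  0.0085    ] 0.050750873608561266 124.80622629400852
lug [ 0.50999355 -0.24296337  0.0085    ] [ 0.54280395 -0.2798522   0.0085    ] [ 0.52639875 -0.26140778  0.0085    ] 0.04936909608643875 -48.34883389390804
```

View pics/c3.png

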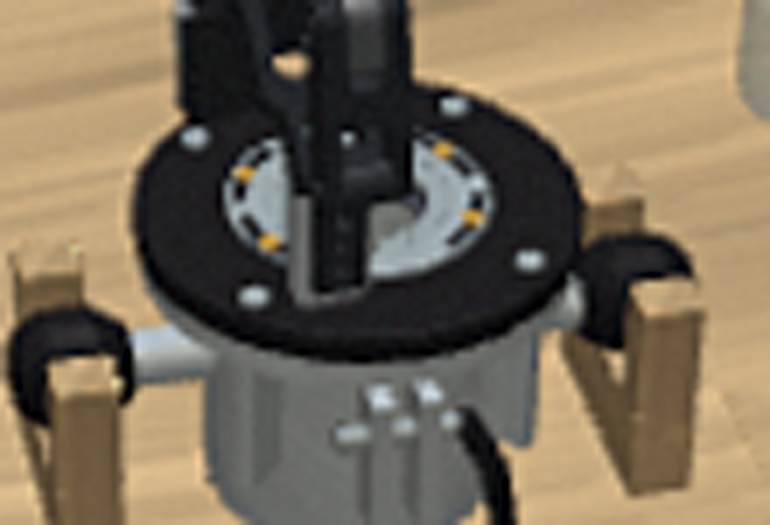

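View pics/c4.png

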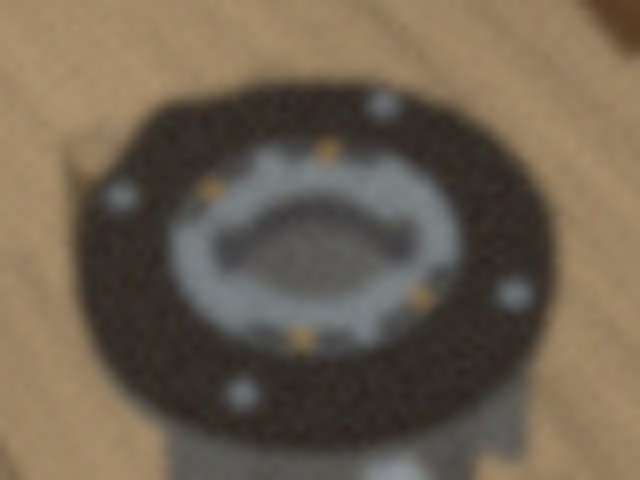

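View pics/c5.png

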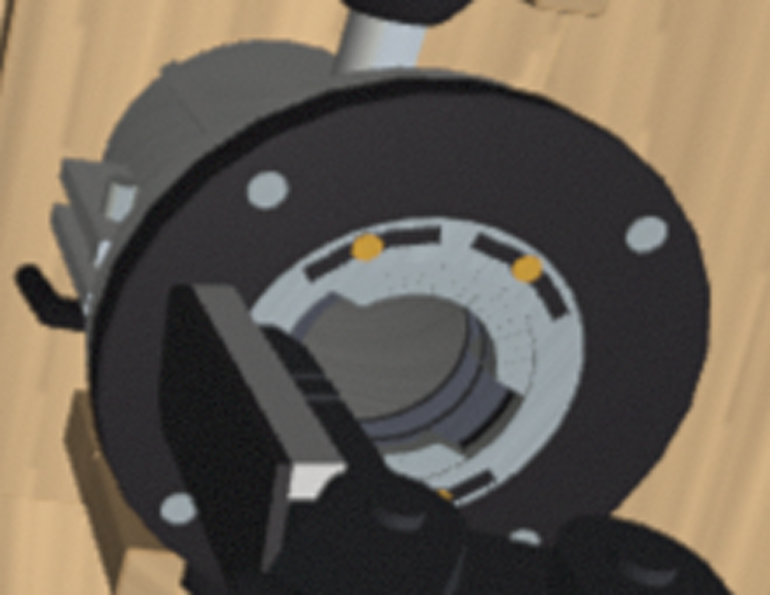

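Run:
```python
from h import *
from scipy.spatial.transform import Rotation as R
sc=optics.camera_params('scene');sd=optics.camera_params('side');w=optics.camera_params('wrist')
S=[('sc',sc,[(195,137),(455,105),(531,260),(254,297)],7,(240,155)),('sd',sd,[(122,196),(383,103),(515,294),(242,395)],8,(235,170)),('w',w,[(267,190),(647,234),(178,508),(525,540)],3.5,(330,190))]
for n,p,P,s,o in S:
    X=np.array([onz(p,(u+.0)/s+o[0],v/s+o[1],.13) for u,v in P]);print(n,X[:,:2].round(4).tolist(),X.mean(0).round(4),np.linalg.norm(X-X.mean(0),axis=1).round(4))
    print(np.degrees(np.arctan2(*(X-X.mean(0))[:,1::-1].T[::1])).round(1))
for n,a,b,s,o in (('sc',(70,370),(650,280),7,(240,155)),):
    A=onz(sc,a[0]/s+o[0],a[1]/s+o[1],.098);B=onz(sc,b[0]/s+o[0],b[1]/s+o[1],.098);print(A,B,(A+B)/2)
# gap wrist: right gap corners and left gap
for u,v in ((520,393),(462,447),(330,293),(283,330)):
    print('gap',onz(w,u/3.5+330,v/3.5+190,.13))
print(R.from_quat(monitor.get_state()['orientation']).as_matrix().round(3))
```

```text
sc [[0.4801, 0.0455], [0.492, 0.1367], [0.5838, 0.1254], [0.5721, 0.0334]] [0.532  0.0852 0.13  ] [0.0654 0.0652 0.0656 0.0656]
[-142.6  127.9   37.8  -52.2]
sd [[0.4948, 0.1356], [0.5858, 0.1249], [0.5739, 0.0328], [0.4824, 0.0442]] [0.5342 0.0844 0.13  ] [0.0646 0.0656 0.0651 0.0656]
[ 127.6   38.2  -52.4 -142.2]
w [[0.573, 0.0332], [0.4817, 0.0447], [0.5849, 0.1241], [0.4929, 0.1345]] [0.5331 0.0841 0.13  ] [0.0647 0.0648 0.0654 0.0645]
[ -51.9 -142.5   37.7  128.6]
[ 0.5493005  -0.02233878  0.098     ] [0.5686691  0.17762161 0.098     ] [0.5589848  0.07764142 0.098     ]
gap [0.50307338 0.08904853 0.13      ]
gap [0.5146457  0.10519715 0.13      ]
gap [0.55446963 0.06059023 0.13      ]
gap [0.56448883 0.07087931 0.13      ]
[[ 0.    -0.001 -1.   ]
 [ 1.    -0.     0.   ]
 [-0.    -1.     0.001]]
```

Run:
```python
from h import *
sc=optics.camera_params('scene');sd=optics.camera_params('side')
c=np.array([.5265,-.2612])
def s(n,p,u,v,z):
    X=onz(p,u,v,z)[:2];d=X-c;print(n,X.round(3),np.linalg.norm(d).round(3),np.degrees(np.arctan2(d[1],d[0])).round())
for p,q in (((408,112),(128,335)),((602,345),(345,113))):
    s('g',sc,p[0]/7+125,p[1]/7+210,.032); s('g',sd,q[0]/6+295,q[1]/6+250,.032)
for u,v in ((133,425),(8,490)): s('blk',sc,u/7+125,v/7+210,.045)
s('blk',sc,150,272,.045)
for u,v in ((682,235),(575,365),(660,470)): s('blk side',sd,u/6+295,v/6+250,.045 if v<400 else 0)
for u,v in ((151,231),): s('pencil',sc,u,v,.005)
```

```text
g [ 0.482 -0.17 ] 0.102 116.0
g [ 0.483 -0.171] 0.1 116.0
g [ 0.615 -0.136] 0.154 55.0
g [ 0.618 -0.136] 0.155 54.0
blk [ 0.614 -0.281] 0.09 -13.0
blk [ 0.629 -0.32 ] 0.118 -30.0
blk [ 0.623 -0.27 ] 0.096 -5.0
blk side [ 0.684 -0.261] 0.157 0.0
blk side [ 0.611 -0.281] 0.086 -13.0
blk side [ 0.631 -0.318] 0.119 -28.0
pencil [ 0.441 -0.244] 0.087 168.0
```

Request:
step_arm(
  steps=[
    {"dx": -5,"dz": 3,"gripper": 60},
    {"dx": -9,"dz": 5.5,"gripper": 60},
    {"dx": -13,"dz": 8,"gripper": 60},
    {"dx": -17,"dz": 10.5,"gripper": 60},
    {"dx": -21,"dz": 13,"gripper": 60},
  ],
)

```text
validation failed for argument at $.st...
```

Request:
step_arm(
  steps=[
    {"dx": -3,"dz": 1,"dy": 3,"gripper": 60},
    {"dx": -5,"dz": 1.5,"dy": 6,"gripper": 60},
    {"dx": -5,"dz": 1.5,"dy": 7,"gripper": 60},
  ],
)

```text
validation failed for argument at $.st...
```

```bash
cat > st.py <<'E'
from h import *
from scipy.spatial.transform import Rotation as R
def st():
    s=monitor.get_state();M=R.from_quat(s['orientation']).as_matrix()
    x=M[:,0];yaw=np.degrees(np.arctan2(x[1],x[0]))-90
    print('t',round(s['time_s'],2),'pos',s['eef_pos'].round(4),'yaw',round(yaw,2),'tilt',np.degrees(M[:2,1]).round(2),'F',s['force'].round(2),'M',s['moment'].round(3),'op',round(s['opening'],4),'q6',round(s['joint_pos'][5],2));return s,M
if __name__=='__main__': st()
E
python3 - <<'E'
from st import *
st();p=optics.camera_params('wrist');print(np.round(np.array(p['view']),4).tolist())
cv2.imwrite('pics/w1.png',optics.grab_frame('wrist')[:,:,::-1])
E
```

```text
t 0.15 pos [ 0.6748 -0.      0.404 ] yaw -0.0 tilt [-0.07 -0.01] F [0.54 0.02 0.32] M [ 0.03  -0.04   0.046] op 0.0853 q6 -0.29
[[-1.0, 0.0001, 0.0009, 0.6738], [-0.0004, -0.9448, -0.3275, 0.0427], [0.0008, -0.3275, 0.9448, -0.3801], [0.0, 0.0, 0.0, 1.0]]
```

View pics/w1.png

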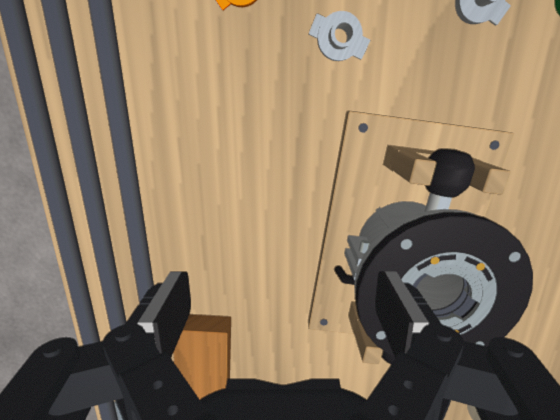

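Request:
step_arm(
  steps=[
    {"gripper": 60,"dx": -4,"dy": 0,"dz": 2,"wx": 0,"wy": 0,"wz": 0},
    {"gripper": 60,"dx": -8,"dy": 0,"dz": 4,"wx": 0,"wy": 0,"wz": 0},
    {"gripper": 60,"dx": -12,"dy": 0,"dz": 6,"wx": 0,"wy": 0,"wz": 0},
    {"gripper": 60,"dx": -16,"dy": 0,"dz": 8,"wx": 0,"wy": 0,"wz": 0},
    {"gripper": 60,"dx": -20,"dy": 0,"dz": 10,"wx": 0,"wy": 0,"wz": 0},
  ],
)

```text
time_s: 0.62
eef_pos: [0.5805, -0.1876, 0.4042]
orientation: [-0.5, -0.5, 0.5, 0.5]
force: [0.7, -0.6, -0.3]
opening: 0.0511
```

Request:
step_arm(
  steps=[
    {"gripper": 60,"dx": -2.5,"dy": 2,"dz": 2,"wx": 0,"wy": 0,"wz": 0},
    {"gripper": 60,"dx": -5,"dy": 5,"dz": 4,"wx": 0,"wy": 0,"wz": 0},
    {"gripper": 60,"dx": -7.4,"dy": 8,"dz": 5.4,"wx": 0,"wy": 0,"wz": 0},
    {"gripper": 60,"dx": -7.4,"dy": 10,"dz": 5.4,"wx": 0,"wy": 0,"wz": 0},
    {"gripper": 60,"dx": -7.4,"dy": 10,"dz": 5.4,"wx": 0,"wy": 0,"wz": 0},
  ],
)

```text
time_s: 1.03
eef_pos: [0.5237, -0.2626, 0.2997]
orientation: [-0.498, -0.498, 0.501, 0.503]
force: [-1.2, 0.2, -1.1]
opening: 0.051
```

Run:
```python
from st import *
st();im=optics.grab_frame('wrist')[:,:,::-1]
cv2.imwrite('pics/w2.png',im)
```

```text
t 1.03 pos [ 0.5237 -0.2626  0.2997] yaw -0.17 tilt [-0.48  0.12] F [-1.16  0.22 -1.09] M [0.07  0.12  0.008] op 0.051 q6 0.13
```

View pics/w2.png

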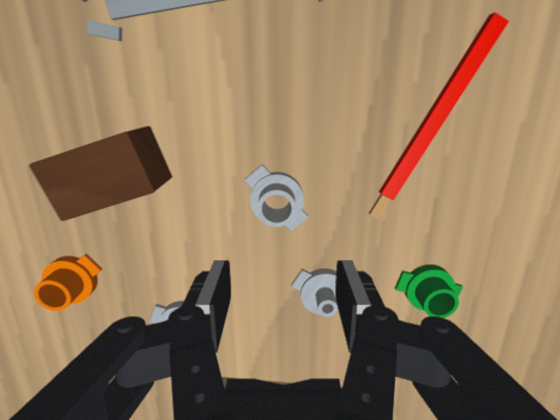

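Run:
```python
from st import *
im=cv2.imread('pics/w2.png');cv2.imwrite('pics/c6.png',cv2.resize(im[155:240,230:330],None,fx=7,fy=7,interpolation=cv2.INTER_CUBIC))
```

```text
(no output)
```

View pics/c6.png

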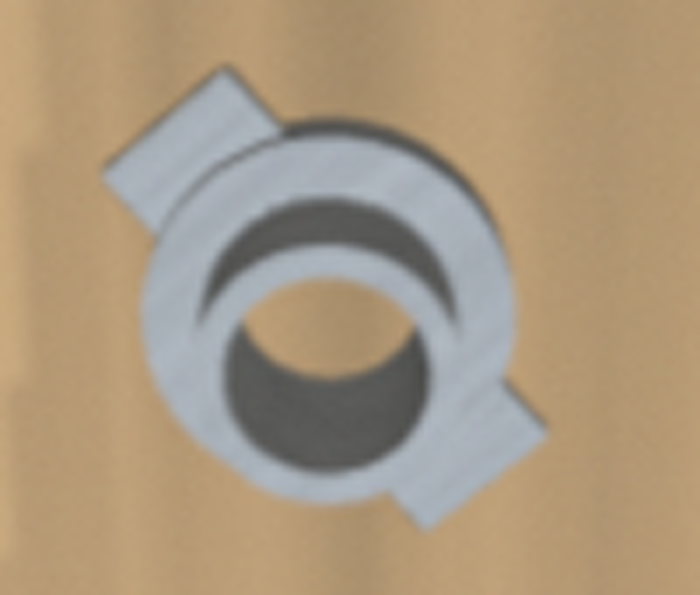

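Run:
```python
from st import *
p=optics.camera_params('wrist')
g=lambda u,v,z:onz(p,(u+.5)/7-.5+230,(v+.5)/7-.5+155,z)
print('top',g(327,372,.032),'width',g(460,372,.032)-g(195,372,.032))
L=[g(*c,.0085) for c in((228,65),(103,177),(547,433),(428,530))]
A=(L[0]+L[1])/2;B=(L[2]+L[3])/2;d=B-A
print('mid',(A+B)/2,np.linalg.norm(d),np.degrees(np.arctan2(d[1],d[0])),np.linalg.norm(L[0]-L[1]),np.linalg.norm(L[2]-L[3]))
for a,b in((1,0),(3,2)):
    d=L[b]-L[a];print('edge',np.degrees(np.arctan2(d[1],d[0]))+90)
for a,b in((1,3),(0,2)):
    d=L[b]-L[a];print('side',np.degrees(np.arctan2(d[1],d[0])))
```

```text
top [ 0.52825535 -0.26172225  0.032     ] width [-2.92533996e-02  8.86377834e-05  0.00000000e+00]
mid [ 0.52815581 -0.26172569  0.0085    ] 0.05950929289218994 130.077489978522 0.020068184021113985 0.01937306512229808
edge -48.37496122348429
edge -48.40070322008802
side 130.41196070808323
side 129.74317362468815
```

Request:
step_arm(
  steps=[
    {"gripper": 60,"dx": 0.1,"dy": 3,"dz": -0.4,"wx": 0,"wy": 0,"wz": 0},
    {"gripper": 60,"dx": 0.1,"dy": 5,"dz": -0.4,"wx": 0,"wy": 0,"wz": 0},
    {"gripper": 60,"dx": 0.1,"dy": 6,"dz": -0.4,"wx": 0,"wy": 0,"wz": 0},
    {"gripper": 60,"dx": 0.1,"dy": 6,"dz": -0.4,"wx": 0,"wy": 0,"wz": 0},
  ],
)

```text
time_s: 1.42
eef_pos: [0.5294, -0.2604, 0.2415]
orientation: [-0.498, -0.498, 0.502, 0.502]
force: [-0.2, 0.4, 0.0]
opening: 0.0511
```

Run:
```python
from st import *
s,M=st(); print('to go tool cm',M.T@(np.array([.5282,-.2617,.1914])-s['eef_pos'])*100)
# rotvec in tool to make tool upright with yaw 0
T=np.array([[0,0,-1],[1,0,0],[0,-1,0.]]);print('rot deg',np.degrees(R.from_matrix(M.T@T).as_rotvec()))
```

```text
t 1.42 pos [ 0.5294 -0.2604  0.2415] yaw -0.0 tilt [-0.44  0.06] F [-0.18  0.39  0.02] M [-0.005  0.028 -0.018] op 0.0511 q6 0.13
to go tool cm [-0.13674331  5.01260186  0.08638519]
rot deg [-0.4390948  -0.00132957  0.05760052]
```

Request:
step_arm(
  steps=[
    {"gripper": 60,"dx": -0.13,"dy": 2.5,"dz": 0.09,"wx": -0.44,"wy": 0,"wz": 0.06},
    {"gripper": 60,"dx": -0.13,"dy": 4,"dz": 0.09,"wx": -0.44,"wy": 0,"wz": 0.06},
    {"gripper": 60,"dx": -0.13,"dy": 5,"dz": 0.09,"wx": -0.44,"wy": 0,"wz": 0.06},
    {"gripper": 60,"dx": -0.13,"dy": 5,"dz": 0.09,"wx": -0.44,"wy": 0,"wz": 0.06},
  ],
)

```text
time_s: 1.75
eef_pos: [0.5284, -0.2613, 0.1911]
orientation: [-0.5, -0.5, 0.5, 0.5]
force: [-0.5, -0.7, 1.1]
opening: 0.0511
```

Run:
```python
from st import *
s,M=st(); print('to go tool cm',M.T@(np.array([.5282,-.2617,.1914])-s['eef_pos'])*100)
T=np.array([[0,0,-1],[1,0,0],[0,-1,0.]]);print('rot deg',np.degrees(R.from_matrix(M.T@T).as_rotvec()))
im=optics.grab_frame('wrist')[:,:,::-1];cv2.imwrite('pics/w3.png',im)
```

```text
t 1.75 pos [ 0.5284 -0.2613  0.1911] yaw 0.04 tilt [-0.07  0.  ] F [-0.49 -0.7   1.08] M [-0.023  0.036  0.018] op 0.0511 q6 0.13
to go tool cm [-0.03936088 -0.02832345  0.02340268]
rot deg [-0.06714424  0.03556364  0.00299578]
```

View pics/w3.png

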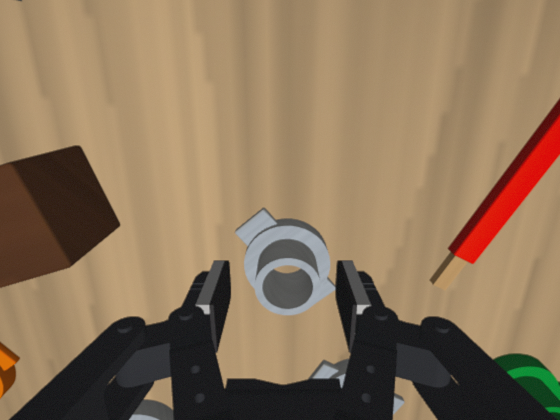

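Run:
```python
from h import *
p=optics.camera_params('wrist');print(proj(p,[.5284,-.2613,.032]),onz(p,288,286,.032))
```

```text
(np.float64(282.05843684675295), np.float64(288.4561005980949)) [ 0.52570411 -0.26259474  0.032     ]
```

Request:
step_arm(
  steps=[
    {"gripper": 25,"dx": 0,"dy": 0,"dz": 0.05,"wx": 0,"wy": 0,"wz": 0},
    {"gripper": 10,"dx": 0,"dy": 0,"dz": 0.05,"wx": 0,"wy": 0,"wz": 0},
    {"gripper": 10,"dx": 0,"dy": 0,"dz": 0.05,"wx": 0,"wy": 0,"wz": 0},
    {"gripper": 10,"dx": 0,"dy": 0,"dz": 0.05,"wx": 0,"wy": 0,"wz": 0},
    {"gripper": 10,"dx": 0,"dy": 0,"dz": 0.05,"wx": 0,"wy": 0,"wz": 0},
  ],
)

```text
time_s: 2.22
eef_pos: [0.5289, -0.2615, 0.1941]
orientation: [0.501, 0.501, -0.5, -0.499]
force: [-1.5, -0.1, 5.5]
opening: 0.0272
```

Run:
```python
from st import *
s,M=st()
im=optics.grab_frame('wrist')[:,:,::-1];cv2.imwrite('pics/w4.png',im)
```

```text
t 2.22 pos [ 0.5289 -0.2615  0.1941] yaw 0.08 tilt [ 0.14 -0.06] F [-1.52 -0.09  5.54] M [ 0.535  0.53  -0.001] op 0.0272 q6 0.13
```

View pics/w4.png

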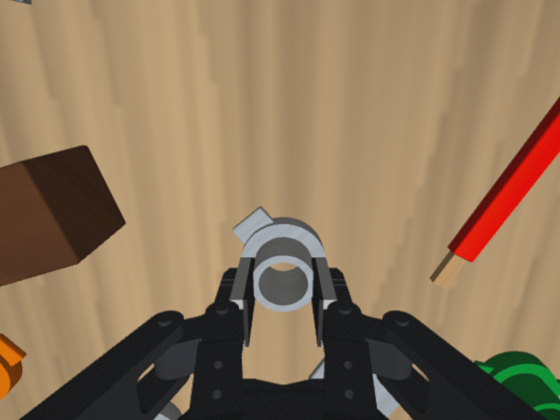

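Run:
```python
from h import *
p=optics.camera_params('wrist')
for z in (.015,.0207,.032,.06):
  for dy in (-.011,0,.011): print(z,dy,np.round(proj(p,[.5289-.015,-.2615+dy,z]),1))
im=cv2.imread('pics/w4.png');cv2.imwrite('pics/c7.png',cv2.resize(im[195:355,210:370],None,fx=4.5,fy=4.5,interpolation=cv2.INTER_CUBIC))
```

```text
0.015 -0.011 [312.4 247.9]
0.015 0 [311.7 267.4]
0.015 0.011 [311.1 286.1]
0.0207 -0.011 [313.4 253.2]
0.0207 0 [312.7 273.2]
0.0207 0.011 [312.  292.4]
0.032 -0.011 [315.5 264.9]
0.032 0 [314.7 286. ]
0.032 0.011 [313.9 306.2]
0.06 -0.011 [322.5 302.6]
0.06 0 [321.3 327.2]
0.06 0.011 [320.2 350.3]
```

View pics/c7.png

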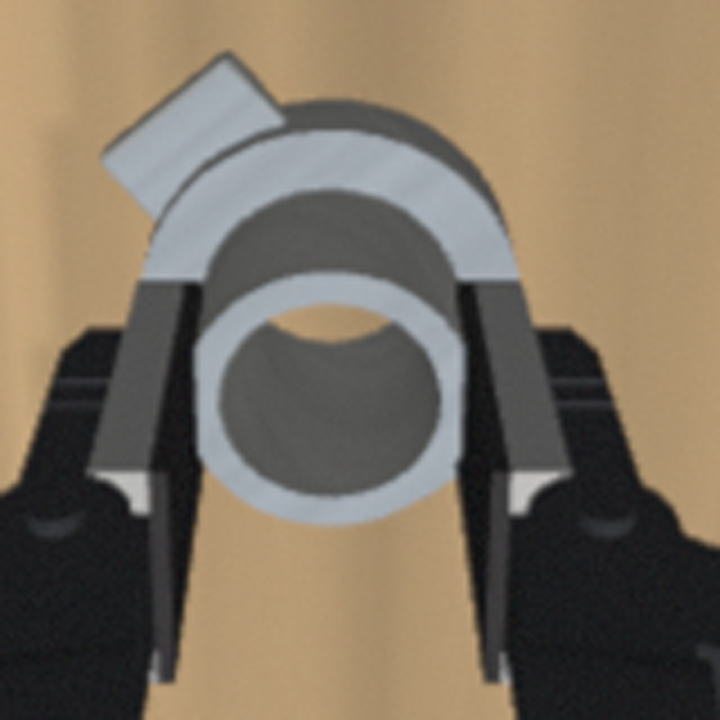

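Request:
step_arm(
  steps=[
    {"gripper": 45,"dx": 0,"dy": 0,"dz": 0.05,"wx": 0,"wy": 0,"wz": 0},
    {"gripper": 45,"dx": 0,"dy": 0.25,"dz": 0.05,"wx": 0,"wy": 0,"wz": 0},
    {"gripper": 45,"dx": 0,"dy": 0.5,"dz": 0.05,"wx": 0,"wy": 0,"wz": 0},
    {"gripper": 45,"dx": 0,"dy": 0.5,"dz": 0.05,"wx": 0,"wy": 0,"wz": 0},
  ],
)

```text
time_s: 2.6
eef_pos: [0.5283, -0.2615, 0.1888]
orientation: [0.5, 0.501, -0.5, -0.499]
force: [-1.0, 0.7, -0.3]
opening: 0.0382
```

Run:
```python
from st import *
s,M=st()
T=np.array([[0,0,-1],[1,0,0],[0,-1,0.]]);print('rot deg',np.degrees(R.from_matrix(M.T@T).as_rotvec()))
```

```text
t 2.6 pos [ 0.5283 -0.2615  0.1888] yaw 0.07 tilt [ 0.12 -0.05] F [-1.01  0.68 -0.28] M [0.041 0.025 0.004] op 0.0382 q6 0.13
rot deg [ 0.12071085  0.06699453 -0.04951123]
```

Request:
step_arm(
  steps=[
    {"gripper": 10,"dx": 0,"dy": 0,"dz": 0,"wx": 0,"wy": 0,"wz": 0},
    {"gripper": 10,"dx": 0,"dy": 0,"dz": 0,"wx": 0,"wy": 0,"wz": 0},
    {"gripper": 10,"dx": 0,"dy": 0,"dz": 0,"wx": 0,"wy": 0,"wz": 0},
    {"gripper": 10,"dx": 0,"dy": 0,"dz": 0,"wx": 0,"wy": 0,"wz": 0},
  ],
)

```text
time_s: 2.93
eef_pos: [0.5283, -0.2616, 0.1891]
orientation: [0.5, 0.501, -0.5, -0.499]
force: [-1.9, 0.7, 5.8]
opening: 0.0281
```

Run:
```python
from st import *
s,M=st()
im=optics.grab_frame('wrist')[:,:,::-1];cv2.imwrite('pics/c8.png',cv2.resize(im[195:355,210:370],None,fx=4.5,fy=4.5,interpolation=cv2.INTER_CUBIC))
```

```text
t 2.93 pos [ 0.5283 -0.2616  0.1891] yaw 0.07 tilt [ 0.12 -0.06] F [-1.88  0.67  5.85] M [0.223 0.502 0.045] op 0.0281 q6 0.13
```

View pics/c8.png

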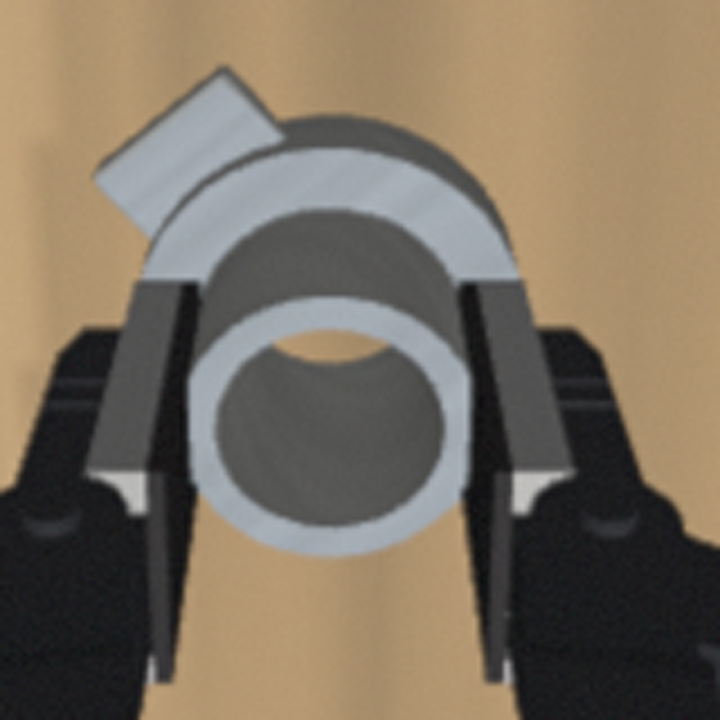

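Request:
step_arm(
  steps=[
    {"gripper": 10,"dx": 0,"dy": -4,"dz": 0,"wx": 0,"wy": 0,"wz": 0},
    {"gripper": 10,"dx": 0,"dy": -8,"dz": 0,"wx": 0,"wy": 0,"wz": 0},
    {"gripper": 10,"dx": 0,"dy": -12,"dz": 0,"wx": 0,"wy": 0,"wz": 0},
    {"gripper": 10,"dx": 2,"dy": -16,"dz": 0,"wx": 0,"wy": 0,"wz": 0},
    {"gripper": 10,"dx": 5,"dy": -19,"dz": 0,"wx": 0,"wy": 0,"wz": 0},
  ],
)

```text
time_s: 3.4
eef_pos: [0.5278, -0.2149, 0.3787]
orientation: [0.502, 0.5, -0.499, -0.499]
force: [1.1, 0.2, -1.7]
opening: 0.0275
```

Request:
step_arm(
  steps=[
    {"gripper": 10,"dx": 4,"dy": -2,"dz": 0,"wx": 0,"wy": 0,"wz": 0},
    {"gripper": 10,"dx": 8,"dy": -2,"dz": 0,"wx": 0,"wy": 0,"wz": 0},
    {"gripper": 10,"dx": 12,"dy": -2,"dz": 0,"wx": 0,"wy": 0,"wz": 0},
    {"gripper": 10,"dx": 16,"dy": -2,"dz": 0,"wx": 0,"wy": 0,"wz": 0},
    {"gripper": 10,"dx": 20,"dy": -2,"dz": 0,"wx": 0,"wy": 0,"wz": 0},
  ],
)

```text
time_s: 3.82
eef_pos: [0.5272, -0.0131, 0.3982]
orientation: [0.502, 0.5, -0.499, -0.499]
force: [1.2, -0.1, -1.0]
opening: 0.0278
```

```bash
python3 st.py
```

```text
t 3.82 pos [ 0.5272 -0.0131  0.3982] yaw -0.1 tilt [ 0.21 -0.06] F [ 1.23 -0.09 -0.98] M [ 0.005 -0.177  0.027] op 0.0278 q6 -0.35
```

Request:
step_arm(
  steps=[
    {"gripper": 10,"dx": 4,"dy": 0,"dz": -0.6,"wx": 0,"wy": 0,"wz": 0},
    {"gripper": 10,"dx": 8,"dy": 0,"dz": -0.6,"wx": 0,"wy": 0,"wz": 0},
    {"gripper": 10,"dx": 12,"dy": 0,"dz": -0.6,"wx": 0,"wy": 0,"wz": 0},
    {"gripper": 10,"dx": 14.5,"dy": 0,"dz": -0.6,"wx": 0,"wy": 0,"wz": 0},
    {"gripper": 10,"dx": 14.5,"dy": 0,"dz": -0.6,"wx": 0,"wy": 0,"wz": 0},
  ],
)

```text
time_s: 4.23
eef_pos: [0.5334, 0.1361, 0.3972]
orientation: [0.5, 0.501, -0.5, -0.499]
force: [1.2, -0.4, -1.7]
opening: 0.0279
```

Run:
```python
from st import *
s,M=st();np.save('p_w5.npy',optics.camera_params('wrist'),allow_pickle=True)
im=optics.grab_frame('wrist')[:,:,::-1];cv2.imwrite('pics/w5.png',im)
```

```text
t 4.23 pos [0.5334 0.1361 0.3972] yaw 0.11 tilt [ 0.18 -0.04] F [ 1.23 -0.38 -1.73] M [-0.055 -0.057  0.017] op 0.0279 q6 -0.61
```

View pics/w5.png

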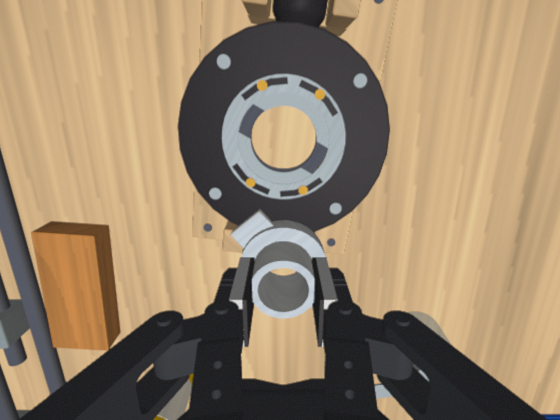

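Run:
```python
import cv2
im=cv2.imread('pics/w5.png');cv2.imwrite('pics/c9.png',cv2.resize(im[65:207,212:357],None,fx=5,fy=5,interpolation=cv2.INTER_CUBIC))
cv2.imwrite('pics/c10.png',cv2.resize(im[200:320,220:350],None,fx=5,fy=5,interpolation=cv2.INTER_CUBIC))
```

```text
(no output)
```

View pics/c9.png

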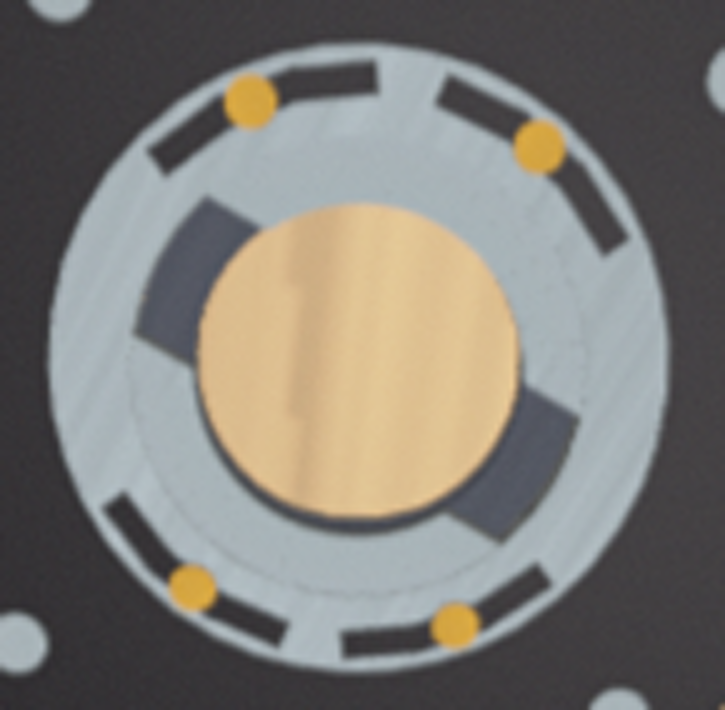

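View pics/c10.png

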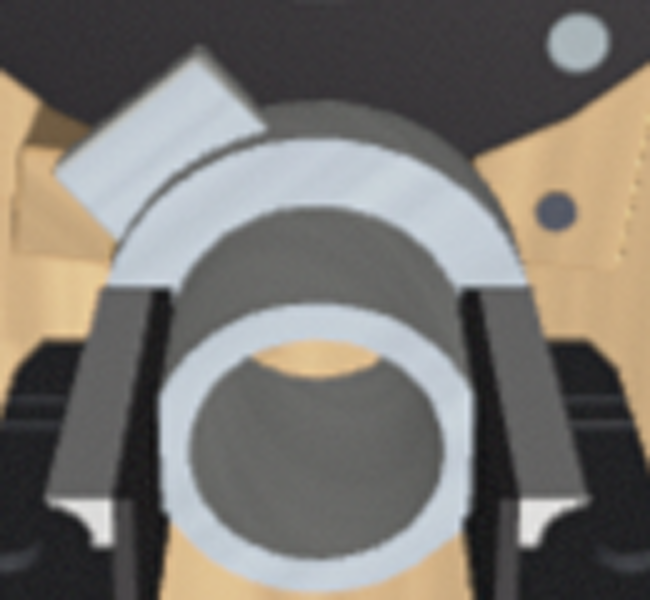

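Run:
```python
from st import *
p=np.load('p_w5.npy',allow_pickle=True).item()
g=lambda u,v,o,z:onz(p,(u+.5)/5-.5+o[0],(v+.5)/5-.5+o[1],z)
o=(212,65)
L=[g(*c,o,.13) for c in((205,197),(135,332),(580,417),(502,543))]
A=(L[0]+L[1])/2;B=(L[2]+L[3])/2;d=B-A
ang=lambda d:np.degrees(np.arctan2(d[1],d[0]))
print('gap mid',(A+B)/2,np.linalg.norm(d),ang(d),np.linalg.norm(L[0]-L[1]),np.linalg.norm(L[2]-L[3]),'edges',ang(L[0]-L[1])-90,ang(L[2]-L[3])-90,'sides',ang(L[3]-L[1]),ang(L[2]-L[0]))
# ring outer ellipse: left 49,right 669,top 43,bottom 672
print('ring ctr',g(359,357,o,.13),'dia',g(669,357,o,.13)-g(49,357,o,.13))
o=(220,200);zt=.3972-.189
c1=g(200,47,o,zt+.0085);c2=g(55,172,o,zt+.0085)
print('lug edge',ang(c1-c2)+90,np.linalg.norm(c1-c2),'mid',(c1+c2)/2)
print('collar ctr',g(317,448,o,zt+.032),'w',g(474,448,o,zt+.032)-g(159,448,o,zt+.032),'lugmid dir',ang((c1+c2)/2-g(317,448,o,zt+.032)))
for z in(.1,.105,.11,.0): pass
```

```text
gap mid [0.53329213 0.08378669 0.13      ] 0.060846531047446945 150.25796035987614 0.02098440033135329 0.02133655658122521 edges -209.70245138580933 -209.81449875393895 sides 150.09210702744426 150.42370066035383
ring ctr [0.533283   0.08121436 0.13      ] dia [-0.08789519 -0.00019715  0.        ]
lug edge -47.98960131102834 0.019753013129572804 mid [0.5519191  0.11182398 0.2167    ]
collar ctr [0.53315343 0.1346382  0.2402    ] w [-0.0280048  -0.00011468  0.        ] lugmid dir -50.56125235252936
```

Run:
```python
from st import *
p=np.load('p_w5.npy',allow_pickle=True).item()
im=cv2.imread('pics/w5.png')
def cents(mask):
    n,l,s,c=cv2.connectedComponentsWithStats(mask.astype(np.uint8));return [(c[i],s[i,4]) for i in range(1,n) if 15<s[i,4]<300]
I=im.astype(int)
am=(I[...,2]-I[...,0]>90)&(I[...,0]<90);am[:,:225]=0;am[:,345:]=0;am[:70]=0;am[205:]=0
A=[onz(p,*c,.13)[:2] for c,a in cents(am)];print('amber',np.round(A,4).tolist(),np.mean(A,0))
for P in A: print(np.linalg.norm(P-np.mean(A,0)))
g=(I.min(2)>130)&(I.max(2)-I.min(2)<40);g[215:]=0;g[:40]=0;g[:,:185]=0;g[:,385:]=0
C=cents(g);B=[onz(p,*c,.13)[:2] for c,a in C];print([ (c.round(1).tolist(),a) for c,a in C]);print('screws',np.round(B,4).tolist(),np.mean(B,0))
# ring outer: largest comp
n,l,s,c=cv2.connectedComponentsWithStats(g.astype(np.uint8));k=1+np.argmax(s[1:,4])
cn=max(cv2.findContours((l==k).astype(np.uint8),cv2.RETR_EXTERNAL,cv2.CHAIN_APPROX_NONE)[0],key=len)[:,0]
X=np.array([onz(p,*q,.13)[:2] for q in cn]);b=np.linalg.lstsq(np.c_[2*X,np.ones(len(X))],(X**2).sum(1),rcond=None)[0];print('ring',b[:2],np.sqrt(b[2]+b[:2]@b[:2]),len(X))
```

```text
amber [[0.5481, 0.0473], [0.5088, 0.053], [0.5579, 0.115], [0.5188, 0.1208]] [0.53340233 0.08404195]
0.03952717314330669
0.0395833857528094
0.03951870698875932
0.03952772465573701
[([223.1, 61.1], np.int32(154)), ([359.9, 80.3], np.int32(146)), ([214.6, 193.1], np.int32(103)), ([335.1, 208.1], np.int32(100)), ([258.5, 213.1], np.int32(19))]
screws [[0.5732, 0.0326], [0.482, 0.0442], [0.5849, 0.1236], [0.4937, 0.1353], [0.5522, 0.1396]] [0.53720988 0.09505399]
ring [0.53374685 0.08302818] 0.042944087190784325 440
```

Request:
step_arm(
  steps=[
    {"gripper": 10,"dx": -2.5,"dy": 1,"dz": 0,"wx": 0,"wy": -7,"wz": 0},
    {"gripper": 10,"dx": -5,"dy": 3,"dz": 0,"wx": 0,"wy": -14,"wz": 0},
    {"gripper": 10,"dx": -5.13,"dy": 5,"dz": 0,"wx": 0,"wy": -20.2,"wz": 0},
    {"gripper": 10,"dx": -5.13,"dy": 6,"dz": 0,"wx": 0,"wy": -20.2,"wz": 0},
    {"gripper": 10,"dx": -5.13,"dy": 6,"dz": 0,"wx": 0,"wy": -20.2,"wz": 0},
  ],
)

```text
time_s: 4.7
eef_pos: [0.5327, 0.0819, 0.3347]
orientation: [-0.406, -0.578, 0.58, 0.406]
force: [-0.0, -0.1, -1.2]
opening: 0.0278
```

Run:
```python
from st import *
s,M=st()
for n,b in (('scene',(225,110,130,100)),('side',(215,110,120,110)),('wrist',(170,120,230,180))):
    im=optics.grab_frame(n)[:,:,::-1];x,y,w,h=b
    cv2.imwrite(f'pics/{n}6.png',cv2.resize(im[y:y+h,x:x+w],None,fx=700/w,fy=700/w,interpolation=cv2.INTER_CUBIC)[:600])
```

```text
t 4.7 pos [0.5327 0.0819 0.3347] yaw 19.99 tilt [-0.11 -0.16] F [-0.02 -0.06 -1.22] M [0.003 0.022 0.018] op 0.0278 q6 -0.17
```

View pics/scene6.png

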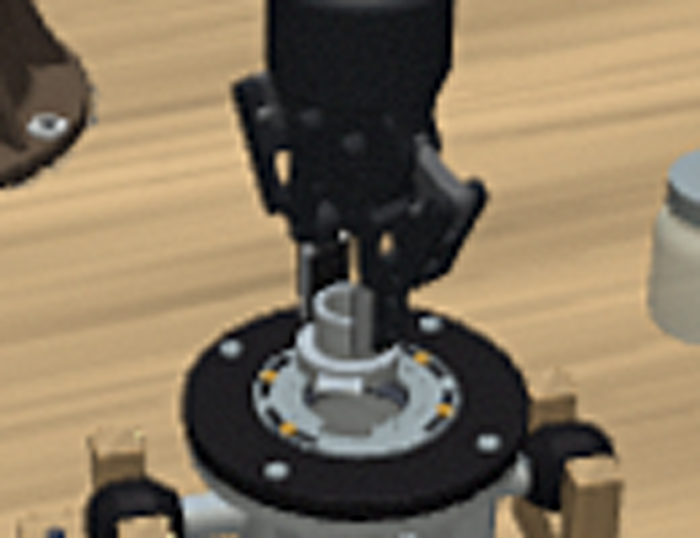

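View pics/side6.png

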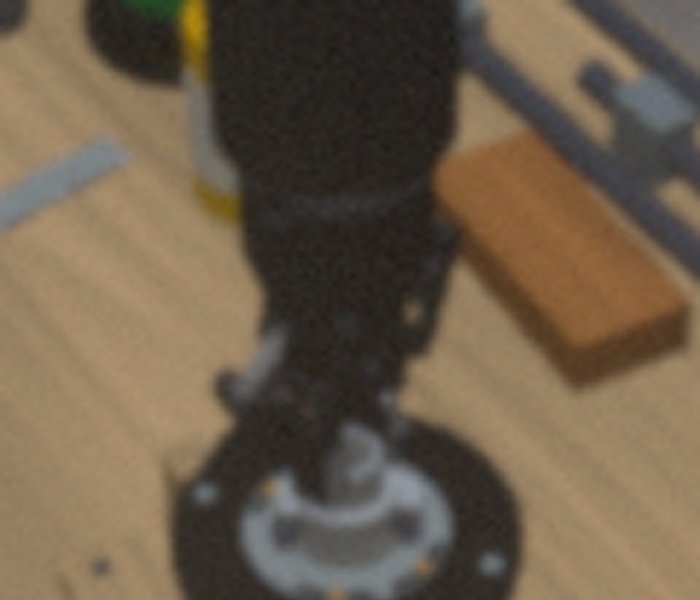

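View pics/wrist6.png

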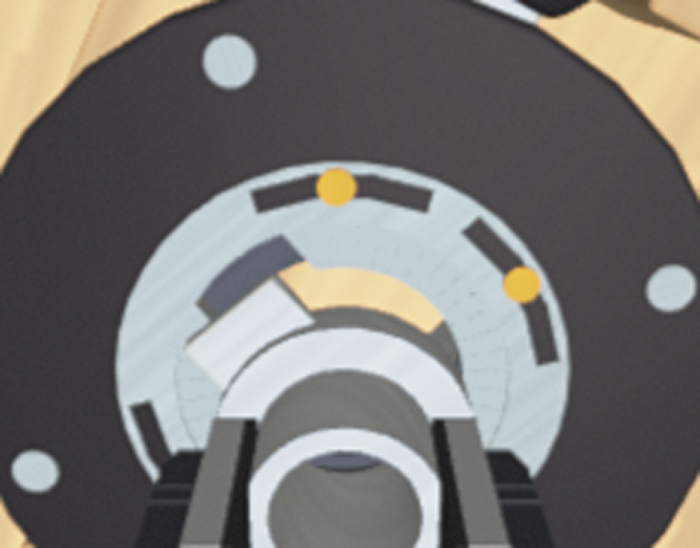

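Run:
```python
from st import *
s,M=st()
p=optics.camera_params('wrist');k=700/230
g=lambda u,v,z:onz(p,(u+.5)/k-.5+170,(v+.5)/k-.5+120,z)[:2]
a,b=g(285,235,.13),g(197,308,.13);c,d=g(272,278,.1542),g(183,347,.1542)
ang=lambda d:np.degrees(np.arctan2(d[1],d[0]))
print('gap',a,b,np.linalg.norm(a-b),ang(a-b)-90+180,'lug',c,d,np.linalg.norm(c-d),ang(c-d)+90)
n=np.array([np.cos(np.radians(-29.8)),np.sin(np.radians(-29.8))]);t=np.array([-n[1],n[0]])
G=(a+b)/2-n*.0322;Lc=(c+d)/2-n*.0300
print('mouth',G,'guide ctr',Lc,'diff',G-Lc,'tcp',s['eef_pos'][:2], 'lateral mismatch',(G-Lc)@t)
print('collar top',g(345,519,.3347-.189+.032))
```

```text
t 4.85 pos [0.534  0.0833 0.3381] yaw 20.15 tilt [ 0.2  -0.06] F [-0.74  0.57 -0.65] M [ 0.013  0.002 -0.005] op 0.0277 q6 -0.17
gap [0.55427256 0.06035094] [0.56525217 0.07991597] 0.022435288174422717 -29.30050279150464 lug [0.55500463 0.06032591] [0.56498741 0.07703477] 0.019463857713398723 -30.856386627318386
mouth [0.53182032 0.08613601] guide ctr [0.53396306 0.08358956] diff [-0.00214274  0.00254646] tcp [0.53401782 0.08328526] lateral mismatch 0.0011448407016271223
collar top [0.53348539 0.0843304 ]
```

```bash
cat > go.py <<'E'
from st import *
import sys
x,y,z,yaw=map(float,sys.argv[1:5])
s,M=st()
print('cm',(M.T@(np.array([x,y,z])-s['eef_pos'])*100).round(3))
T=R.from_euler('z',yaw,degrees=True).as_matrix()@np.array([[0,0,-1],[1,0,0],[0,-1,0.]])
print('deg',np.degrees(R.from_matrix(M.T@T).as_rotvec()).round(2))
E
python3 go.py .533 .085 .322 20.15
```

```text
t 4.85 pos [0.534  0.0833 0.3381] yaw 20.15 tilt [ 0.2  -0.06] F [-0.74  0.57 -0.65] M [ 0.013  0.002 -0.005] op 0.0277 q6 -0.17
cm [0.2   1.607 0.041]
deg [ 0.16  0.   -0.13]
```

Request:
step_arm(
  steps=[
    {"gripper": 10,"dx": 0.2,"dy": 0.8,"dz": 0.04,"wx": 0.16,"wy": 0,"wz": -0.13},
    {"gripper": 10,"dx": 0.2,"dy": 1.6,"dz": 0.04,"wx": 0.16,"wy": 0,"wz": -0.13},
    {"gripper": 10,"dx": 0.2,"dy": 1.6,"dz": 0.04,"wx": 0.16,"wy": 0,"wz": -0.13},
  ],
)

```text
time_s: 5.1
eef_pos: [0.5325, 0.0853, 0.3207]
orientation: [-0.405, -0.579, 0.58, 0.405]
force: [-0.5, -0.8, -1.6]
opening: 0.0277
```

```bash
python3 go.py .533 .085 .314 20.15
```

```text
t 5.1 pos [0.5325 0.0853 0.3207] yaw 20.12 tilt [-0.08 -0.01] F [-0.54 -0.83 -1.58] M [-0.047  0.168  0.045] op 0.0277 q6 -0.17
cm [-0.042  0.672 -0.038]
deg [-0.08 -0.03  0.02]
```

Request:
step_arm(
  steps=[
    {"gripper": 10,"dx": -0.03,"dy": 0.2,"dz": -0.03,"wx": 0,"wy": 0,"wz": 0},
    {"gripper": 10,"dx": -0.03,"dy": 0.4,"dz": -0.03,"wx": 0,"wy": 0,"wz": 0},
    {"gripper": 10,"dx": -0.03,"dy": 0.6,"dz": -0.03,"wx": 0,"wy": 0,"wz": 0},
    {"gripper": 10,"dx": -0.03,"dy": 0.7,"dz": -0.03,"wx": 0,"wy": 0,"wz": 0},
  ],
)

```text
time_s: 5.43
eef_pos: [0.5329, 0.0851, 0.3135]
orientation: [-0.405, -0.579, 0.58, 0.405]
force: [-1.2, 0.6, -1.0]
opening: 0.0278
```

```bash
python3 go.py .533 .085 .310 20.15
```

```text
t 5.43 pos [0.5329 0.0851 0.3135] yaw 20.11 tilt [-0.09 -0.01] F [-1.2   0.62 -0.97] M [ 0.019 -0.023  0.019] op 0.0278 q6 -0.17
cm [-0.013  0.349 -0.011]
deg [-0.09 -0.04  0.02]
```

Request:
step_arm(
  steps=[
    {"gripper": 10,"dx": 0,"dy": 0.15,"dz": 0,"wx": 0,"wy": 0,"wz": 0},
    {"gripper": 10,"dx": 0,"dy": 0.25,"dz": 0,"wx": 0,"wy": 0,"wz": 0},
    {"gripper": 10,"dx": 0,"dy": 0.35,"dz": 0,"wx": 0,"wy": 0,"wz": 0},
  ],
)

```text
time_s: 5.68
eef_pos: [0.5329, 0.0851, 0.3099]
orientation: [-0.405, -0.579, 0.58, 0.405]
force: [-0.5, 0.5, -1.4]
opening: 0.0277
```

```bash
python3 go.py .533 .085 .308 20.15
```

```text
t 5.68 pos [0.5329 0.0851 0.3099] yaw 20.11 tilt [-0.09 -0.01] F [-0.46  0.53 -1.37] M [-0.011  0.013  0.016] op 0.0277 q6 -0.17
cm [-0.013  0.193 -0.008]
deg [-0.09 -0.04  0.02]
```

Request:
step_arm(
  steps=[
    {"gripper": 10,"dx": 0,"dy": 0.15,"dz": 0,"wx": 0,"wy": 0,"wz": 0},
    {"gripper": 10,"dx": 0,"dy": 0.3,"dz": 0,"wx": 0,"wy": 0,"wz": 0},
    {"gripper": 10,"dx": 0,"dy": 0.3,"dz": 0,"wx": 0,"wy": 0,"wz": 0},
  ],
)

```text
time_s: 5.93
eef_pos: [0.5329, 0.0851, 0.3072]
orientation: [-0.405, -0.579, 0.58, 0.405]
force: [-3.1, -0.7, 4.6]
opening: 0.0277
```

```bash
python3 go.py .533 .085 .304 20.15
```

```text
t 5.93 pos [0.5329 0.0851 0.3072] yaw 20.12 tilt [-0.06 -0.01] F [-3.15 -0.71  4.61] M [0.127 0.775 0.006] op 0.0277 q6 -0.17
cm [-0.013  0.323 -0.003]
deg [-0.06 -0.03  0.02]
```

Request:
step_arm(
  steps=[
    {"gripper": 10,"dx": 0,"dy": 0.1,"dz": 0.04,"wx": 0,"wy": 0,"wz": 0},
    {"gripper": 10,"dx": 0,"dy": 0.25,"dz": 0.04,"wx": 0,"wy": 0,"wz": 0},
    {"gripper": 10,"dx": 0,"dy": 0.35,"dz": 0.04,"wx": 0,"wy": 0,"wz": 0},
    {"gripper": 10,"dx": 0,"dy": 0.35,"dz": 0.04,"wx": 0,"wy": 0,"wz": 0},
  ],
)

```text
time_s: 6.27
eef_pos: [0.5327, 0.0851, 0.3045]
orientation: [0.405, 0.58, -0.58, -0.405]
force: [-3.0, 0.8, 7.7]
opening: 0.0276
```

```bash
python3 go.py .533 .085 .303 20.15
```

```text
t 6.27 pos [0.5327 0.0851 0.3045] yaw 20.14 tilt [-0.    0.01] F [-2.99  0.81  7.68] M [ 0.11   1.14  -0.011] op 0.0276 q6 -0.17
cm [-0.016  0.145 -0.023]
deg [ 0.   -0.01  0.01]
```

Request:
step_arm(
  steps=[
    {"gripper": 10,"dx": 0,"dy": 0.1,"dz": 0.04,"wx": 0,"wy": 0,"wz": 0},
    {"gripper": 10,"dx": 0,"dy": 0.17,"dz": 0.04,"wx": 0,"wy": 0,"wz": 0},
    {"gripper": 10,"dx": 0,"dy": 0.17,"dz": 0.04,"wx": 0,"wy": 0,"wz": 0},
  ],
)

```text
time_s: 6.52
eef_pos: [0.5325, 0.085, 0.3037]
orientation: [0.405, 0.58, -0.579, -0.405]
force: [-3.8, 0.6, 9.3]
opening: 0.0277
```

```bash
python3 go.py .533 .085 .303 20.15
```

```text
t 6.52 pos [0.5325 0.085  0.3037] yaw 20.16 tilt [0.07 0.02] F [-3.77  0.58  9.27] M [0.202 1.238 0.01 ] op 0.0277 q6 -0.17
cm [-0.016  0.066 -0.044]
deg [ 0.07  0.01 -0.  ]
```

Request:
step_arm(
  steps=[
    {"gripper": 10,"dx": 0,"dy": 0.1,"dz": 0,"wx": 0,"wy": 3,"wz": 0},
    {"gripper": 10,"dx": 0,"dy": 0.1,"dz": 0,"wx": 0,"wy": 6,"wz": 0},
    {"gripper": 10,"dx": 0,"dy": 0.1,"dz": 0,"wx": 0,"wy": 10,"wz": 0},
  ],
)

```text
time_s: 6.77
eef_pos: [0.5333, 0.0852, 0.3039]
orientation: [0.455, 0.543, -0.541, -0.453]
force: [-1.4, -0.2, 8.2]
opening: 0.0278
```

```bash
python3 go.py .5328 .085 .3033 -20
```

```text
t 6.77 pos [0.5333 0.0852 0.3039] yaw 10.08 tilt [0.22 0.04] F [-1.41 -0.17  8.15] M [-0.083  0.254  0.148] op 0.0278 q6 -0.35
cm [-0.009  0.064  0.048]
deg [ 0.22 30.08  0.06]
```

Run:
```python
from st import *
im=optics.grab_frame('wrist')[:,:,::-1];s=st()
cv2.imwrite('pics/w7.png',cv2.resize(im[130:340,160:420],None,fx=2.8,fy=2.8,interpolation=cv2.INTER_CUBIC))
```

```text
t 6.82 pos [0.5333 0.0852 0.304 ] yaw 9.73 tilt [0.23 0.05] F [-0.39 -0.71  7.94] M [-0.119  0.411  0.078] op 0.0277 q6 -0.35
```

View pics/w7.png

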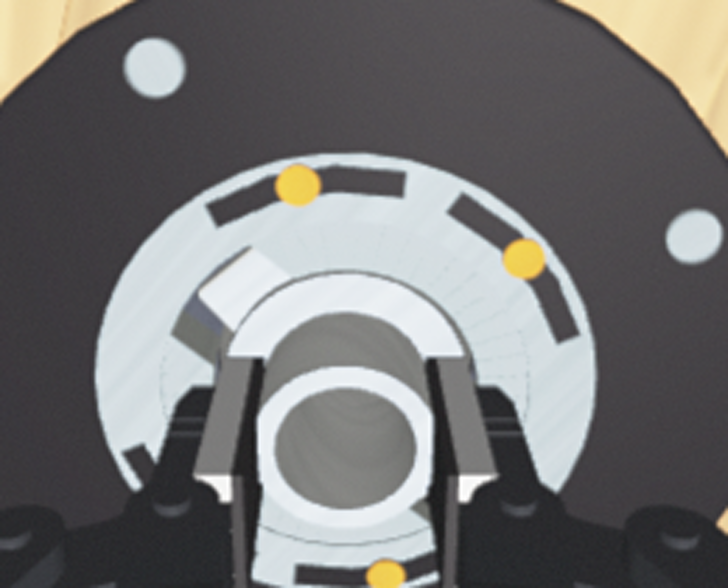

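Request:
step_arm(
  steps=[
    {"gripper": 10,"dx": 0,"dy": 0.08,"dz": 0.02,"wx": 0,"wy": 6,"wz": 0},
    {"gripper": 10,"dx": 0,"dy": 0.08,"dz": 0.02,"wx": 0,"wy": 12,"wz": 0},
    {"gripper": 10,"dx": 0,"dy": 0.08,"dz": 0.02,"wx": 0,"wy": 18,"wz": 0},
    {"gripper": 10,"dx": 0,"dy": 0.08,"dz": 0.02,"wx": 0,"wy": 24,"wz": 0},
  ],
)

```text
time_s: 7.15
eef_pos: [0.534, 0.0853, 0.3045]
orientation: [0.56, 0.435, -0.431, -0.558]
force: [0.0, 0.0, 6.8]
opening: 0.0277
```

```bash
python3 go.py .5330 .085 .3033 -60
```

```text
t 7.15 pos [0.534  0.0853 0.3045] yaw -14.52 tilt [0.41 0.08] F [0.01 0.03 6.81] M [-0.039 -0.009  0.118] op 0.0277 q6 -0.78
cm [-0.056  0.118  0.085]
deg [ 0.28 45.48  0.32]
```

Request:
step_arm(
  steps=[
    {"gripper": 10,"dx": -0.04,"dy": 0.12,"dz": 0.07,"wx": 0.28,"wy": 5,"wz": 0.3},
    {"gripper": 10,"dx": -0.04,"dy": 0.14,"dz": 0.07,"wx": 0.28,"wy": 10,"wz": 0.3},
    {"gripper": 10,"dx": -0.04,"dy": 0.14,"dz": 0.07,"wx": 0.28,"wy": 15,"wz": 0.3},
    {"gripper": 10,"dx": -0.04,"dy": 0.14,"dz": 0.07,"wx": 0.28,"wy": 20,"wz": 0.3},
    {"gripper": 10,"dx": -0.04,"dy": 0.14,"dz": 0.07,"wx": 0.28,"wy": 25,"wz": 0.3},
  ],
)

```text
time_s: 7.57
eef_pos: [0.5342, 0.0855, 0.3045]
orientation: [0.641, 0.302, -0.299, -0.639]
force: [0.3, -0.9, 7.2]
opening: 0.0275
```

```bash
python3 go.py .5330 .085 .3033 -60
```

```text
t 7.57 pos [0.5342 0.0855 0.3045] yaw -39.71 tilt [ 0.23 -0.01] F [ 0.25 -0.86  7.25] M [-0.069 -0.03   0.06 ] op 0.0275 q6 -1.22
cm [-0.112  0.121  0.065]
deg [ 0.16 20.29  0.17]
```

Request:
step_arm(
  steps=[
    {"gripper": 10,"dx": 0,"dy": 0.15,"dz": 0,"wx": 0,"wy": 4,"wz": 0},
    {"gripper": 10,"dx": 0,"dy": 0.15,"dz": 0,"wx": 0,"wy": 8,"wz": 0},
    {"gripper": 10,"dx": 0,"dy": 0.15,"dz": 0,"wx": 0,"wy": 12,"wz": 0},
    {"gripper": 10,"dx": 0,"dy": 0.15,"dz": 0,"wx": 0,"wy": 15,"wz": 0},
  ],
)

```text
time_s: 7.9
eef_pos: [0.5349, 0.0856, 0.3042]
orientation: [0.675, 0.216, -0.211, -0.673]
force: [-0.6, -0.1, 7.8]
opening: 0.0279
```

```bash
python3 go.py .5340 .085 .3033 -60;python3 - <<'E'
from st import *
im=optics.grab_frame('wrist')[:,:,::-1]
cv2.imwrite('pics/w8.png',cv2.resize(im[130:340,160:420],None,fx=2.8,fy=2.8,interpolation=cv2.INTER_CUBIC))
E
```

```text
t 7.9 pos [0.5349 0.0856 0.3042] yaw -54.87 tilt [0.38 0.01] F [-0.62 -0.11  7.85] M [-0.1    0.369  0.152] op 0.0279 q6 -1.48
cm [-0.109  0.093  0.004]
deg [0.2  5.13 0.32]
```

View pics/w8.png

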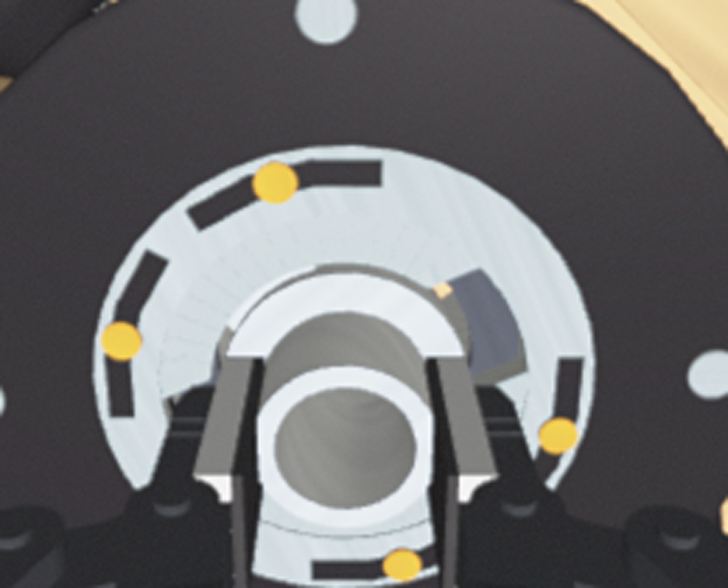

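Request:
step_arm(
  steps=[
    {"gripper": 10,"dx": -0.05,"dy": 0.1,"dz": 0,"wx": 0.2,"wy": 2,"wz": 0.3},
    {"gripper": 10,"dx": -0.05,"dy": 0.1,"dz": 0,"wx": 0.2,"wy": 3,"wz": 0.3},
    {"gripper": 10,"dx": -0.05,"dy": 0.1,"dz": 0,"wx": 0.2,"wy": 3.5,"wz": 0.3},
  ],
)

```text
time_s: 8.2
eef_pos: [0.5354, 0.0855, 0.3046]
orientation: [0.681, 0.193, -0.19, -0.681]
force: [-0.4, 0.1, 6.4]
opening: 0.0275
```

```bash
python3 go.py .5340 .085 .3033 -60
```

```text
t 8.2 pos [0.5354 0.0855 0.3046] yaw -58.56 tilt [0.19 0.04] F [-0.41  0.08  6.38] M [-0.203  0.172  0.133] op 0.0275 q6 -1.54
cm [-0.143  0.126  0.03 ]
deg [0.06 1.44 0.18]
```

Request:
step_arm(
  steps=[
    {"gripper": 10,"dx": -0.05,"dy": 0.12,"dz": 0,"wx": 0,"wy": 1,"wz": 0.2},
    {"gripper": 10,"dx": -0.05,"dy": 0.12,"dz": 0,"wx": 0,"wy": 2,"wz": 0.2},
    {"gripper": 10,"dx": -0.05,"dy": 0.12,"dz": 0,"wx": 0,"wy": 2.5,"wz": 0.2},
  ],
)

```text
time_s: 8.45
eef_pos: [0.5357, 0.0855, 0.3046]
orientation: [0.685, 0.178, -0.176, -0.684]
force: [-0.4, 0.0, 7.8]
opening: 0.0275
```

```bash
python3 go.py .5340 .085 .3033 -60
```

```text
t 8.45 pos [0.5357 0.0855 0.3046] yaw -61.07 tilt [ 0.17 -0.03] F [-0.4   0.    7.79] M [0.023 0.42  0.135] op 0.0275 q6 -1.59
cm [-0.169  0.128  0.037]
deg [ 0.11 -1.07  0.13]
```

Request:
step_arm(
  steps=[
    {"gripper": 10,"dx": -0.05,"dy": 0.1,"dz": 0,"wx": 0,"wy": 1,"wz": 0.1},
    {"gripper": 10,"dx": -0.05,"dy": 0.1,"dz": 0,"wx": 0,"wy": 2,"wz": 0.1},
  ],
)

```text
time_s: 8.62
eef_pos: [0.5354, 0.0857, 0.3045]
orientation: [0.688, 0.166, -0.164, -0.687]
force: [-5.3, 2.9, 9.2]
opening: 0.0278
```

```bash
python3 go.py .5340 .085 .3033 -60
```

```text
t 8.62 pos [0.5354 0.0857 0.3045] yaw -63.06 tilt [ 0.17 -0.02] F [-5.25  2.92  9.2 ] M [1.511 1.964 0.447] op 0.0278 q6 -1.62
cm [-0.158  0.124  0.006]
deg [ 0.1  -3.06  0.14]
```

Request:
step_arm(
  steps=[
    {"gripper": 10,"dx": 0,"dy": 0.03,"dz": 0,"wx": 0,"wy": -2,"wz": 0},
    {"gripper": 10,"dx": 0,"dy": 0.03,"dz": 0,"wx": 0,"wy": -2,"wz": 0},
  ],
)

```text
time_s: 8.78
eef_pos: [0.5355, 0.0857, 0.305]
orientation: [0.685, 0.179, -0.176, -0.684]
force: [-2.4, 0.2, 7.5]
opening: 0.0278
```

```bash
python3 go.py .5340 .085 .3033 -60;python3 - <<'E'
from st import *
im=optics.grab_frame('wrist')[:,:,::-1]
cv2.imwrite('pics/w9.png',cv2.resize(im[130:340,160:420],None,fx=2.8,fy=2.8,interpolation=cv2.INTER_CUBIC))
E
```

```text
t 8.78 pos [0.5355 0.0857 0.305 ] yaw -60.95 tilt [ 0.22 -0.01] F [-2.35  0.18  7.47] M [ 0.075  1.103 -0.047] op 0.0278 q6 -1.59
cm [-0.163  0.168  0.015]
deg [ 0.12 -0.95  0.18]
```

View pics/w9.png

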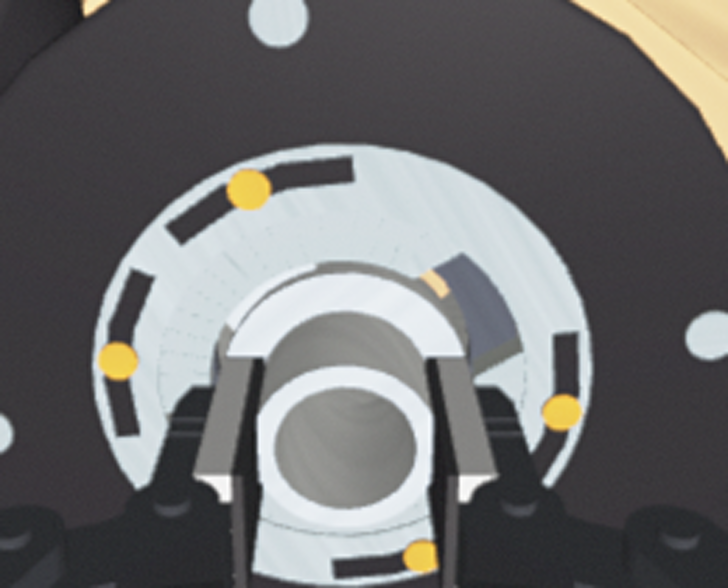

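Request:
step_arm(
  steps=[
    {"gripper": 10,"dx": 0,"dy": 0,"dz": 0,"wx": 0,"wy": 0.8,"wz": 0},
    {"gripper": 10,"dx": 0,"dy": -0.1,"dz": 0,"wx": 0,"wy": 0.8,"wz": 0},
    {"gripper": 10,"dx": 0,"dy": -0.2,"dz": 0,"wx": 0,"wy": 0.8,"wz": 0},
    {"gripper": 10,"dx": 0,"dy": -0.28,"dz": 0,"wx": 0,"wy": 0.8,"wz": 0},
  ],
)

```text
time_s: 9.17
eef_pos: [0.5354, 0.0856, 0.3072]
orientation: [0.686, 0.173, -0.171, -0.685]
force: [3.7, -0.4, -9.9]
opening: 0.028
```

```bash
python3 go.py .5340 .085 .3033 -60;python3 - <<'E'
from st import *
im=optics.grab_frame('wrist')[:,:,::-1]
cv2.imwrite('pics/w10.png',cv2.resize(im[130:340,160:420],None,fx=2.8,fy=2.8,interpolation=cv2.INTER_CUBIC))
E
```

```text
t 9.17 pos [0.5354 0.0856 0.3072] yaw -61.82 tilt [ 0.2  -0.01] F [ 3.71 -0.41 -9.87] M [-0.273 -1.358  0.115] op 0.028 q6 -1.6
cm [-0.156  0.389  0.01 ]
deg [ 0.1  -1.82  0.17]
```

View pics/w10.png

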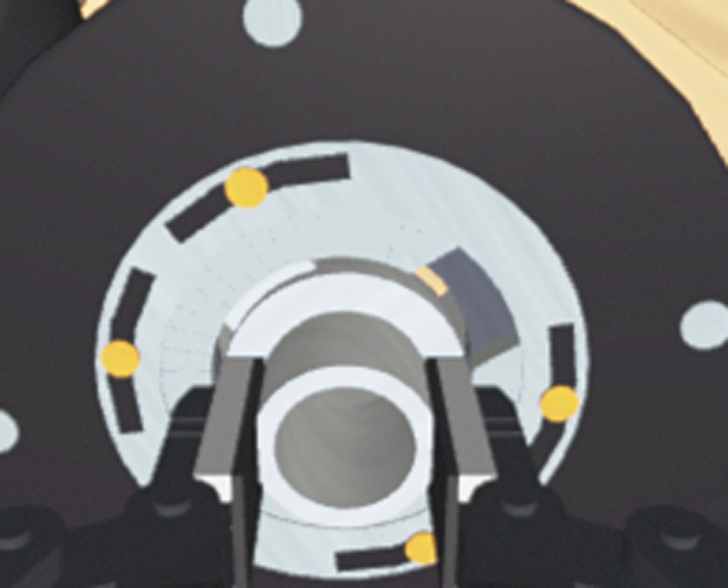

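Request:
step_arm(
  steps=[
    {"gripper": 10,"dx": 0,"dy": 0.07,"dz": 0,"wx": 0,"wy": -0.3,"wz": 0},
    {"gripper": 10,"dx": 0,"dy": 0.07,"dz": 0,"wx": 0,"wy": -1.5,"wz": 0},
    {"gripper": 10,"dx": 0,"dy": 0.07,"dz": 0,"wx": 0,"wy": -2,"wz": 0},
  ],
)

```text
time_s: 9.47
eef_pos: [0.5356, 0.0855, 0.3068]
orientation: [0.683, 0.186, -0.183, -0.682]
force: [-1.4, -1.3, 4.4]
opening: 0.0276
```

```bash
python3 st.py
```

```text
t 9.47 pos [0.5356 0.0855 0.3068] yaw -59.73 tilt [ 0.21 -0.03] F [-1.42 -1.27  4.4 ] M [-0.453  0.636 -0.136] op 0.0276 q6 -1.56
```

Request:
step_arm(
  steps=[
    {"gripper": 10,"dx": 0,"dy": -0.03,"dz": 0,"wx": 0,"wy": 1.5,"wz": 0},
    {"gripper": 10,"dx": 0,"dy": -0.03,"dz": 0,"wx": 0,"wy": 1.5,"wz": 0},
    {"gripper": 45,"dx": 0,"dy": -0.03,"dz": 0,"wx": 0,"wy": 1.5,"wz": 0},
    {"gripper": 50,"dx": 0,"dy": -0.03,"dz": 0,"wx": 0,"wy": 1.5,"wz": 0},
    {"gripper": 50,"dx": 0,"dy": -0.03,"dz": 0,"wx": 0,"wy": 1.5,"wz": 0},
  ],
)

```text
time_s: 9.88
eef_pos: [0.5357, 0.0856, 0.3071]
orientation: [0.685, 0.177, -0.174, -0.684]
force: [-0.4, -0.3, 0.6]
opening: 0.0428
```

```bash
python3 st.py;python3 - <<'E'
from st import *
im=optics.grab_frame('wrist')[:,:,::-1]
cv2.imwrite('pics/w11.png',cv2.resize(im[130:340,160:420],None,fx=2.8,fy=2.8,interpolation=cv2.INTER_CUBIC))
E
```

```text
t 9.88 pos [0.5357 0.0856 0.3071] yaw -61.23 tilt [ 0.22 -0.02] F [-0.39 -0.35  0.59] M [-0.004  0.067  0.001] op 0.0428 q6 -1.59
```

View pics/w11.png

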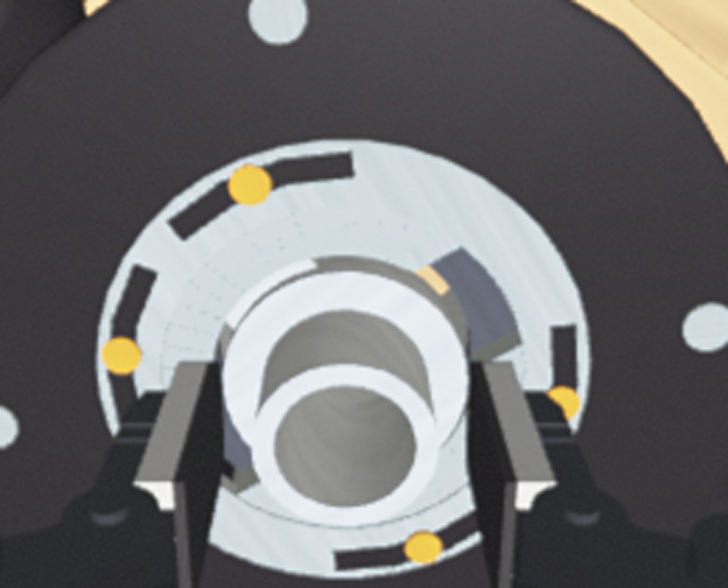

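Request:
step_arm(
  steps=[
    {"gripper": 60,"dx": 0,"dy": -2,"dz": 0,"wx": 0,"wy": 0,"wz": 0},
    {"gripper": 60,"dx": 0,"dy": -5,"dz": 0,"wx": 0,"wy": 0,"wz": 0},
    {"gripper": 60,"dx": 2,"dy": -8,"dz": 0,"wx": 0,"wy": 0,"wz": 0},
    {"gripper": 60,"dx": 5,"dy": -9,"dz": 0,"wx": 0,"wy": 0,"wz": 0},
    {"gripper": 60,"dx": 5,"dy": -9,"dz": 0,"wx": 0,"wy": 0,"wz": 0},
  ],
)

```text
time_s: 10.35
eef_pos: [0.583, 0.1117, 0.4008]
orientation: [0.685, 0.18, -0.172, -0.684]
force: [0.5, 0.7, 0.3]
opening: 0.0511
```

```bash
python3 st.py;python3 - <<'E'
from st import *
p=optics.camera_params('wrist');np.save('p12.npy',p,allow_pickle=True)
im=optics.grab_frame('wrist')[:,:,::-1];cv2.imwrite('pics/w12.png',im)
cv2.imwrite('pics/w12c.png',cv2.resize(im[60:220,180:380],None,fx=3.7,fy=3.7,interpolation=cv2.INTER_CUBIC))
im=optics.grab_frame('scene')[:,:,::-1];cv2.imwrite('pics/s12.png',cv2.resize(im[155:230,240:350],None,fx=7,fy=7,interpolation=cv2.INTER_CUBIC))
E
```

```text
t 10.35 pos [0.583  0.1117 0.4008] yaw -61.17 tilt [0.63 0.1 ] F [0.51 0.71 0.27] M [ 0.058 -0.168  0.012] op 0.0511 q6 -1.59
```

View pics/w12c.png

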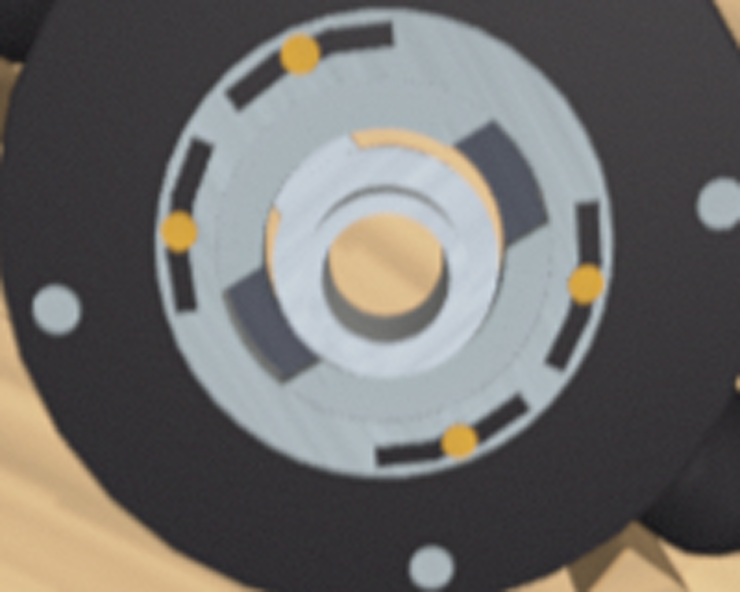

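View pics/s12.png

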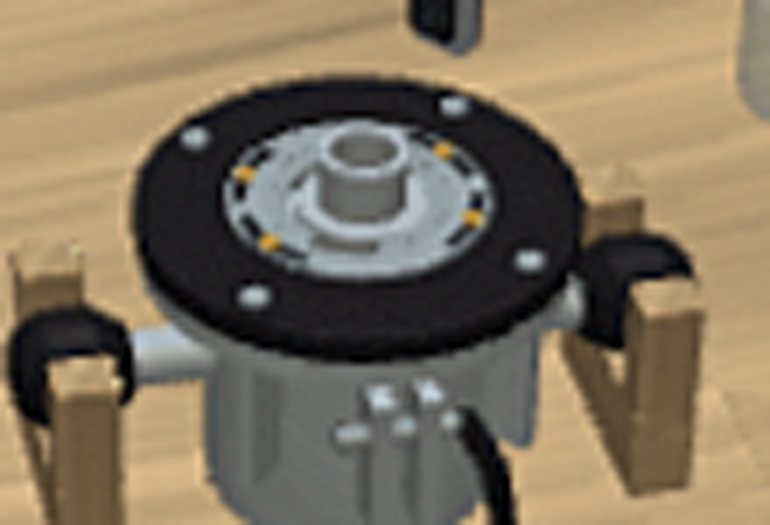

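Run:
```python
from st import *
im=optics.grab_frame('scene')[:,:,::-1];cv2.imwrite('pics/s13.png',im)
```

```text
(no output)
```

View pics/s13.png

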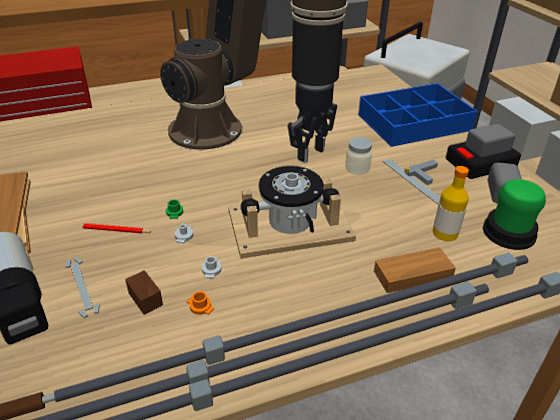

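```bash
python3 -c "
from workcell import env
print(env.job_done())"
```

```text
the job is handed in; nothing more can be done
None
```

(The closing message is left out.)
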